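# Pile the registers and hold them down level for strapping

## Robot

A 7-joint arm with a two-finger parallel gripper is mounted at the origin on the work surface. World frame = base frame: x ahead of the robot, y to its left, z up, the work surface at z = 0. Lengths are in m, angles in rad, forces in N, time in s.
With the tool pointing down it reaches from about 0.4 to 0.9 m from the base axis. Payload 5.5 kg.
Tool frame: the origin (TCP) lies midway between the tips of the shut fingers; the grasp point (between the pads) lies 19 mm behind it (ctrl.tcp_to_grasp is the distance from the TCP to the grasp point, in m); z points along the fingers, y is the direction in which the jaws open and shut (so a half turn about z gives the same grasp; the last joint's range is limited). The gripper opens to 92 mm and grips with 3 to 60 N. Pads are 19 mm wide; open, the fingers measure 130 mm over their backs; the gripper's body (75 mm by 190 mm) begins 47 mm behind the grasp point.
Start: joints at [1.511, 0.501, -0.427, 1.55, 0.221, 1.138, -0.21], TCP at [0.206, -0.616, 0.227] pointing down, gripper open.
Joint ranges: [-2.88, 2.88], [-0.31, 2.03], [-1.54, 1.56], [0.2, 2.42], [-1.41, 4.55], [0.19, 2.02], [-2.57, 2.57]. Speed limits (rad/s): [2.57, 2.57, 3.14, 3.14, 3.14, 3.14, 3.14].

## Interface

Orientations are given as a rotation vector (axis times angle).
In Python, from plant import status, eyes, ticket, ctrl gives the robot as it stands.
- The arm moves only by the tool play_rows, never from a script. Its argument "targets" is a list of rows, each an object with "fingers": the gripper command: -1 is shut, 1 is fully open, values between are in proportion; "xyz": the shift along the tool's x, y, z in mm, a list of three; "twist": the turn about the tool's z in degrees. A call has 1 to 8 rows; each row shifts and turns the commanded pose from where the row before left it, along the tool's axes as they then stand; what a row does not reach is not made up. A row lasts 1/8 s, in which the tool goes at most 62.5 mm and 10.7 degrees, less where a joint would pass 70% of its speed; a pose out of reach is approached as far as the arm can. A call is refused whole if a number of a shift passes 62.5 or a number of a turn 10.7, either way. A call with a gripper value outside its range is refused whole. The fingers move at their own pace and stop on an object; the grip force is fixed at half the most. Time passes only in rows, so rows that do not move let the fingers close. It gives the time, the measured TCP pose, the force and the opening at its end, in the units of the state.
- status.get_state(): the state, without advancing time (a new reading comes with each control period).
- eyes.capture(name): name is "scene" or "top" or "wrist"; returns a dict with "img" (420x560x3 uint8, red, green, blue), "range_z" (420x560 float32, m along the optical axis (not along the pixel's ray), 0 where there is no reading), "fx", "fy", "cx", "cy" (pixels), "R" (3x3) and "t" (3): a world point X has camera coordinates R X + t. Camera axes: x right, y down, z forward; pixel columns grow to the right and rows downward; lengths in m; the calibration is good to about 2 mm. A picture is of the moment at which its call begins.
- ticket.sign_off(): hands the job in, once; it reports no verdict.
The state is a dict: "time_s": time; "qpos": joint angles; "dq": joint speeds; "effort": joint torques, N m; "tcp_pos": TCP position; "tcp_rot": TCP orientation; "wrist_force": force on the tool from outside, world axes, zero at the start; "wrist_torque": the same for the moment, N m; "grip_width": opening from 0.0 (shut) to 1.0 (fully open).
Only numpy, scipy, OpenCV 4.12 (cv2) and the standard library are available. Lean on these libraries where they do the work, as an engineer would, in place of code of your own. Each camera call takes 0.05 s, during which the arm holds its last target.

## Task

Add the two loose hardback registers to the one already lying on the bundling stand's sprung bed, one on the other, so that the three make a square, straight pile centred on the bed, and let go of them. Then press down with the fingertips on the top of the pile against the spring, without running the bed down to its bottom stop, until the top cover is level with the tops of the two steel posts, and keep it there for a colleague to strap: finish while still holding it down. Leave the smaller pad and the other desk things where they are.

Things in the scene. Friction and masses are not known exactly. Their poses are not given: they have to be found in the camera images.
- stand: bundling stand, fixed to the desk: grey base plate 120 (x) x 190 (y) x 12 mm high; a sprung aluminium bed stands over its middle and an upright steel post 12 mm in diameter stands at each end, 84 mm from the middle along y. Origin: centre of the underside of the base plate, on the desk. z up; its y axis runs from post to post
- bed_top (a point): centre of the top face of the aluminium bed (bed 56 mm in x by 124 mm in y, 10 mm thick), axes as the stand's. 62 mm above the desk when up; goes down with the bed. The registers belong centred here, long side along y
- bed (a joint): how far the bed is pressed down, in m: 0 fully up, 0.026 at the bottom stop. A spring pushes it up with 9 N at 0 plus 0.45 N per mm; bed (2.5 N) and pile (about 3 N, not enough to sink it) bear on it, so holding the pile down 14 mm takes about 10 N of push. With all three registers the pile's top is 116 mm above the desk at 0, and level with the posts at 0.014
- post_left (a point): centre of the top of the steel post at the stand's +y end, 102 mm above the desk: the level to which the top of the pile is to be pressed
- post_right (a point): centre of the top of the steel post at the stand's -y end, 102 mm above the desk
- register_base: hardback register, grey cover and blue spine, 58 (x) x 120 (y) x 18 mm thick, about 110 g, lying on the bed from the start, its long side along the bed. Origin: centre of its underside; z up
- register_a: loose register just like register_base (58 x 120 x 18 mm, about 110 g), flat on the desk. Origin: centre of its underside; x across it (58 mm), y along it (120 mm), z up. Which of the two loose ones goes on first, and which way round it lies, does not matter
- register_b: the other loose register, the same as register_a, flat on the desk
- small_pad: bystander: smaller pad of the same make, 45 (x) x 75 (y) x 10 mm, flat on the desk; stays where it is. Origin: centre of its underside
- scanner: bystander: black handheld code scanner lying on the desk beyond the stand, about 60 x 135 x 36 mm high. Origin: under the middle of its handle
- steel_cup: bystander: steel cup, 68 mm across the rim, 80 mm high, upright on the desk. Origin: centre of its underside
Things that resemble listed ones, but are neither listed nor needed, are in the scene too. What is shaped like the register_b but brown, orange or pink is not meant.

How it is judged:
By the outcome, as a careful person would: the job done as asked, in the order asked, and still so for the second after the job is handed in, while the arm keeps its last pose, push and grip.
It also fails if it takes over 58 s, if anything falls off the work surface, if the arm or the gripper's body presses on something with over 40 N, if the wrist force passes 120 N, or if a joint passes its speed limit or range.

## Working session

There is one attempt and no reset: what is moved stays moved. The work goes in short steps, Python scripts to look and compute and a tool call to move; the robot and the scene stay as the last step left them, time stands still between calls to the robot, and variables do not carry over. Pictures are saved under pics/ and viewed, and the job is handed in when it is done.

Besides the shell and the picture viewer there is one more tool, called after "Emit:" as name([rows], argument=value, ...), one row to a line, values as JSON. play_rows: Moves the arm, as the interface text tells. Its arguments: {"type":"object","properties":{"targets":{"type":"array"}},"required":["targets"]}

```bash
ls; mkdir -p pics; python3 - <<'E'
from plant import status, eyes, ticket, ctrl
import cv2,pickle
print(status.get_state(), ctrl.tcp_to_grasp)
for n in ["scene","top","wrist"]:
    d=eyes.capture(n); pickle.dump(d,open(f"pics/{n}0.pkl","wb"))
    cv2.imwrite(f"pics/{n}0.png",d["img"][:,:,::-1]); print(n,d["fx"],d["cx"],d["cy"],d["R"],d["t"])
E
```

```text
pics
{'time_s': 0.0, 'qpos': array([ 1.51123479,  0.50183242, -0.42677928,  1.55143849,  0.2207689 ,
        1.13829538, -0.21031631]), 'dq': array([ 0.00088731,  0.00013666, -0.00020676,  0.00039701,  0.00031875,
       -0.00051046,  0.00062467]), 'effort': array([ 4.69482347e-04, -5.66588759e+01, -5.81593081e+00, -2.79107594e+01,
       -6.85013831e-02,  3.10221396e-02,  2.66982661e-04]), 'tcp_pos': array([ 0.20591118, -0.61578997,  0.22569176]), 'tcp_rot': array([-3.09888075e+00, -5.04507213e-01,  3.51459918e-04]), 'wrist_force': array([-0.00432101, -0.45647772,  0.79213536]), 'wrist_torque': array([-0.01479476, -0.00168569, -0.00368779]), 'grip_width': 1.002062239520796} 0.0188
scene 474.9705886043248 273.9578495898341 206.0453092321785 [[-0.69295791  0.72094582 -0.00681682]
 [ 0.56723068  0.53932516 -0.62239676]
 [-0.44503786 -0.43516146 -0.78267222]] [ 0.3481693  -0.30157929  1.63566202]
top 423.84104894153654 281.32777234345764 213.1271425440381 [[-0.02189034 -0.99973387 -0.00728084]
 [-0.98843841  0.02273477 -0.14990876]
 [ 0.15003439  0.00391511 -0.98867303]] [0.07778822 0.58945754 1.19170469]
wrist 362.61324442797024 273.55072233824734 208.31476281336566 [[ 3.16960208e-01 -9.48438429e-01 -8.79253225e-04]
 [-9.16875066e-01 -3.06648905e-01  2.55551486e-01]
 [-2.42644472e-01 -8.01934869e-02 -9.66795048e-01]] [-0.65060173 -0.03000094  0.38922063]
```

View pics/scene0.png

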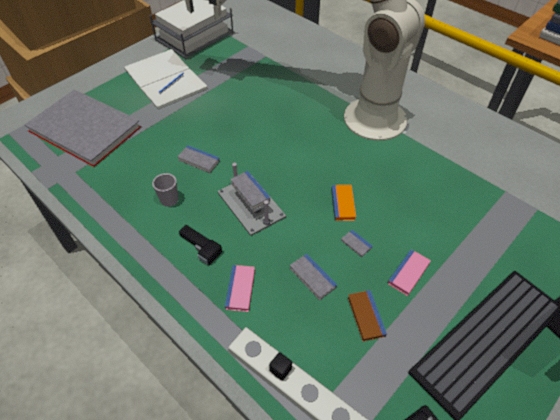

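View pics/top0.png

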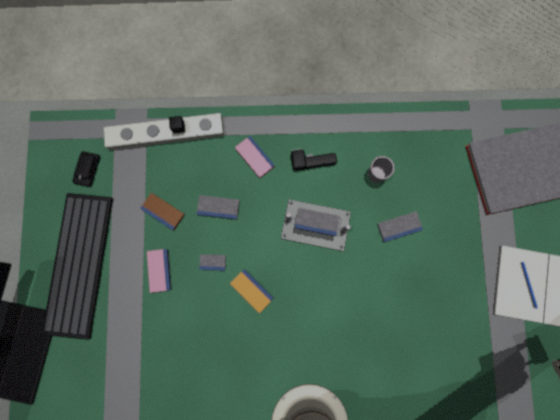

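View pics/wrist0.png

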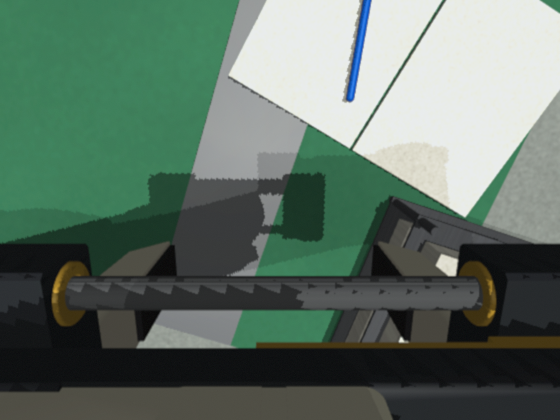

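In the top view, these could be taken for registers: grey with blue spine at (218,207) and (400,227), the smaller grey pad at (212,262), brown (162,211), pink (253,157) and (158,271), orange (250,292), and the big grey book at (515,170). I choose (218,207) and (400,227). Next: a close crop and measurements.

```bash
cat > h.py <<'E'
import numpy as np,cv2,pickle
def pts(d):
    z=d["range_z"];v,u=np.mgrid[0:z.shape[0],0:z.shape[1]]
    c=np.stack([(u-d["cx"])/d["fx"]*z,(v-d["cy"])/d["fy"]*z,z],-1)
    return (c-d["t"])@d["R"]
def proj(d,X):
    c=np.asarray(X)@d["R"].T+d["t"]; return c[...,0]/c[...,2]*d["fx"]+d["cx"],c[...,1]/c[...,2]*d["fy"]+d["cy"]
def rect(d,box,zlo,zhi):
    u0,v0,u1,v1=box; P=pts(d); ok=np.zeros(P.shape[:2],bool); ok[v0:v1,u0:u1]=1
    ok&=(d["range_z"]>0)&(P[...,2]>zlo)&(P[...,2]<zhi)
    # largest component
    n,l,s,_=cv2.connectedComponentsWithStats(ok.astype(np.uint8))
    k=1+np.argmax(s[1:,4]); Q=P[l==k]
    r=cv2.minAreaRect((Q[:,:2]*1000).astype(np.float32))
    (x,y),(w,h),a=r
    if w>h: a+=90   # direction of short side... a is angle of w side
    w,h=min(w,h),max(w,h)
    return dict(c=(x,y),short=w,long=h,ang_short=((a+90)%180)-90,z=np.median(Q[:,2]),n=len(Q),mean=Q.mean(0)*1000)
E
python3 - <<'E'
from h import *
d=pickle.load(open("pics/top0.pkl","rb"))
for n,b,zl,zh in [("L",(185,185,250,230),.010,.03),("R",(370,205,430,250),.010,.03),("pad",(190,245,235,280),.005,.03),("stand",(270,190,365,260),.006,.016),("base",(285,200,348,245),.07,.09)]:
    print(n,rect(d,b,zl,zh))
im=d["img"][:,:,::-1]
cv2.imwrite("pics/crop1.png",cv2.resize(im[190:275,185:440],None,fx=3.1,fy=3.1,interpolation=cv2.INTER_CUBIC))
E
```

```text
L {'c': (618.240478515625, 255.21124267578125), 'short': 58.880001068115234, 'long': 120.14994049072266, 'ang_short': -7.679145812988281, 'z': np.float64(0.018269755165701142), 'n': 778, 'mean': array([617.78541575, 255.22538632,  18.34971171])}
R {'c': (547.06396484375, -286.4046630859375), 'short': 57.81684875488281, 'long': 121.58811950683594, 'ang_short': 15.749067306518555, 'z': np.float64(0.018279087436870053), 'n': 791, 'mean': array([ 546.85778921, -286.39395235,   18.30856285])}
pad {'c': (456.57708740234375, 271.6559753417969), 'short': 51.315242767333984, 'long': 77.16938781738281, 'ang_short': -4.594596862792969, 'z': np.float64(0.010328063550219882), 'n': 393, 'mean': array([454.44711639, 271.31530885,  10.33737251])}
stand {'c': (557.896728515625, -35.64125061035156), 'short': 121.86125946044922, 'long': 192.1868896484375, 'ang_short': -12.824562072753906, 'z': np.float64(0.011865315472329451), 'n': 1426, 'mean': array([551.88471974, -34.49338551,  11.85368431])}
base {'c': (559.535888671875, -36.085853576660156), 'short': 58.561214447021484, 'long': 119.74019622802734, 'ang_short': -12.515960693359375, 'z': np.float64(0.08031007433017759), 'n': 880, 'mean': array([558.90049257, -35.92461712,  80.21312008])}
```

View pics/crop1.png

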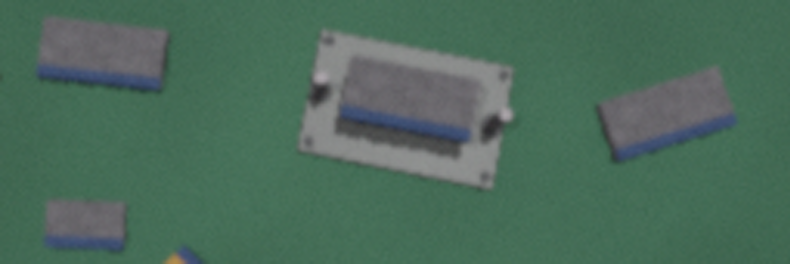

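```bash
cat >> h.py <<'E'
from scipy.spatial.transform import Rotation as Ro
import json
def plan(target,yaw,n,F,ycmd=None):
    """target TCP mm, yaw deg of tool y in world"""
    from plant import status
    s=status.get_state(); R=Ro.from_rotvec(s["tcp_rot"]); p=s["tcp_pos"]*1000
    yy=R.as_matrix()[:,1]; y0=np.degrees(np.arctan2(yy[1],yy[0]))
    dy=(yaw-y0+90)%180-90
    print("t",round(s["time_s"],2),"tcp",p.round(1),"yaw",round(y0,2),"dyaw",round(dy,2),"tilt",np.degrees(np.arccos(-R.as_matrix()[2,2])).round(2),"F",s["wrist_force"].round(1),"w",round(s["grip_width"]*92,1),"q",s["qpos"].round(2))
    rows=[];c=p.copy();T=np.array(target,float)
    for i in range(n):
        w=p+(T-p)*(i+1)/n
        sh=np.round(R.inv().apply(w-c)); tw=round(-dy/n,1)
        rows.append(dict(fingers=F,xyz=[int(a) for a in sh],twist=tw))
        c=c+R.apply(sh); R=R*Ro.from_euler('z',tw,degrees=True)
    for k in range(0,n,8): print(json.dumps(rows[k:k+8]))
E
python3 - <<'E'
from h import *
plan([547,-286.4,200],15.75,12,1)
E
```

```text
t 0.15 tcp [ 206.  -615.9  225.9] yaw -71.51 dyaw 87.26 tilt 0.09 F [-0.7 -0.   0.3] w 92.0 q [ 1.51  0.5  -0.43  1.55  0.22  1.14 -0.21]
[{"fingers": 1, "xyz": [36, -17, 2], "twist": -7.3}, {"fingers": 1, "xyz": [37, -12, 2], "twist": -7.3}, {"fingers": 1, "xyz": [39, -8, 3], "twist": -7.3}, {"fingers": 1, "xyz": [39, -2, 2], "twist": -7.3}, {"fingers": 1, "xyz": [40, 2, 2], "twist": -7.3}, {"fingers": 1, "xyz": [39, 8, 2], "twist": -7.3}, {"fingers": 1, "xyz": [37, 12, 2], "twist": -7.3}, {"fingers": 1, "xyz": [36, 17, 2], "twist": -7.3}]
[{"fingers": 1, "xyz": [33, 22, 3], "twist": -7.3}, {"fingers": 1, "xyz": [30, 25, 2], "twist": -7.3}, {"fingers": 1, "xyz": [27, 29, 2], "twist": -7.3}, {"fingers": 1, "xyz": [23, 33, 2], "twist": -7.3}]
```

Emit:
play_rows([
  {"fingers": 1, "xyz": [36, -17, 2], "twist": -7.3},
  {"fingers": 1, "xyz": [37, -12, 2], "twist": -7.3},
  {"fingers": 1, "xyz": [39, -8, 3], "twist": -7.3},
  {"fingers": 1, "xyz": [39, -2, 2], "twist": -7.3},
  {"fingers": 1, "xyz": [40, 2, 2], "twist": -7.3},
  {"fingers": 1, "xyz": [39, 8, 2], "twist": -7.3},
  {"fingers": 1, "xyz": [37, 12, 2], "twist": -7.3},
  {"fingers": 1, "xyz": [36, 17, 2], "twist": -7.3},
])

```text
time_s: 1.15
tcp_pos: [0.434, -0.3957, 0.2095]
tcp_rot: [-2.457, -1.958, 0.0]
wrist_force: [-0.1, 0.3, 0.5]
grip_width: 1.003
```

```bash
python3 - <<'E'
from h import *
plan([547,-286.4,200],15.75,4,1)
E
```

```text
t 1.15 tcp [ 434.  -395.7  209.5] yaw -12.88 dyaw 28.63 tilt 0.01 F [-0.1  0.3  0.5] w 92.3 q [ 1.25  0.47 -0.73  1.72  0.35  1.08  0.18]
[{"fingers": 1, "xyz": [33, 21, 2], "twist": -7.2}, {"fingers": 1, "xyz": [30, 26, 3], "twist": -7.2}, {"fingers": 1, "xyz": [26, 29, 2], "twist": -7.2}, {"fingers": 1, "xyz": [23, 32, 2], "twist": -7.2}]
```

Emit:
play_rows([
  {"fingers": 1, "xyz": [33, 21, 2], "twist": -7.2},
  {"fingers": 1, "xyz": [30, 26, 3], "twist": -7.2},
  {"fingers": 1, "xyz": [26, 29, 2], "twist": -7.2},
  {"fingers": 1, "xyz": [23, 32, 2], "twist": -7.2},
  {"fingers": 1, "xyz": [0, 0, 0], "twist": 0},
])

```text
time_s: 1.78
tcp_pos: [0.5492, -0.2835, 0.2006]
tcp_rot: [-1.888, -2.51, -0.005]
wrist_force: [0.7, 0.8, 0.6]
grip_width: 1.001
```

```bash
python3 - <<'E'
from h import *
from plant import eyes
d=eyes.capture("wrist");pickle.dump(d,open("pics/w1.pkl","wb"));cv2.imwrite("pics/w1.png",d["img"][:,:,::-1])
plan([547,-286.4,3],15.75,6,1)
print(proj(d,np.array([.547,-.2864,.018])))
E
```

```text
t 1.82 tcp [ 547.7 -286.   200.4] yaw 15.85 dyaw -0.1 tilt 0.07 F [-0.7 -0.9  0.8] w 91.8 q [ 1.04  0.57 -0.84  1.65  0.46  1.13  0.35]
[{"fingers": 1, "xyz": [0, 0, 33], "twist": 0.0}, {"fingers": 1, "xyz": [0, 0, 33], "twist": 0.0}, {"fingers": 1, "xyz": [0, 0, 33], "twist": 0.0}, {"fingers": 1, "xyz": [0, -1, 33], "twist": 0.0}, {"fingers": 1, "xyz": [0, 0, 32], "twist": 0.0}, {"fingers": 1, "xyz": [0, 0, 33], "twist": 0.0}]
(np.float64(268.1267015977438), np.float64(187.70121580699467))
```

View pics/w1.png

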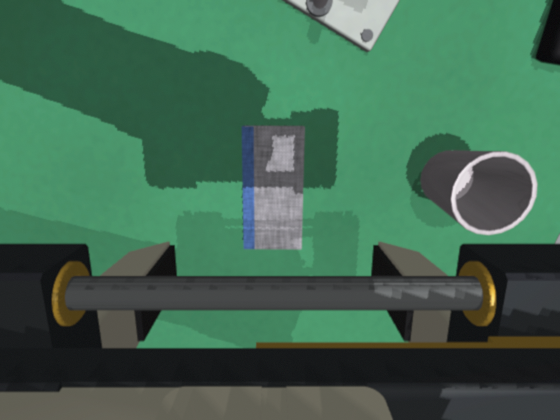

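The wrist view shows the grey register with its blue spine at cols 243–304, rows 126–249. It is square to the jaws, and the cup stands clear at (495,190). I'll measure it from this view as well.

```bash
python3 - <<'E'
from h import *
d=pickle.load(open("pics/w1.pkl","rb"))
print(rect(d,(225,105,325,265),.010,.03))
E
```

```text
{'c': (551.736572265625, -287.2078857421875), 'short': 58.12455749511719, 'long': 119.60549926757812, 'ang_short': 15.785717964172363, 'z': np.float64(0.017768327940499113), 'n': 7431, 'mean': array([ 550.99760618, -284.50937371,   17.77052863])}
```

```bash
python3 - <<'E'
from h import *
from plant import eyes,status
for n,b in (("wrist",(225,105,325,265)),):
    d=eyes.capture(n);print(status.get_state()["tcp_pos"]);print(rect(d,b,.010,.03))
E
```

```text
[ 0.54668892 -0.28781452  0.20027276]
{'c': (551.87841796875, -287.6016845703125), 'short': 58.06321716308594, 'long': 119.47662353515625, 'ang_short': 15.765693664550781, 'z': np.float64(0.017753782282194777), 'n': 7456, 'mean': array([ 551.08334337, -284.79122627,   17.75840713])}
```

Emit:
play_rows([
  {"fingers": 1, "xyz": [0, 2, 40], "twist": 0},
  {"fingers": 1, "xyz": [0, 0, 45], "twist": 0},
  {"fingers": 1, "xyz": [0, 0, 45], "twist": 0},
  {"fingers": 1, "xyz": [0, 0, 35], "twist": 0},
  {"fingers": 1, "xyz": [0, 0, 20], "twist": 0},
  {"fingers": 1, "xyz": [0, 0, 8], "twist": 0},
  {"fingers": 1, "xyz": [0, 0, 0], "twist": 0},
])

```text
time_s: 2.75
tcp_pos: [0.5491, -0.2879, 0.0082]
tcp_rot: [1.898, 2.503, -0.0]
wrist_force: [0.0, 0.2, -0.4]
grip_width: 1.001
```

```bash
python3 - <<'E'
from h import *
plan([549,-287,4],15.75,1,1)
E
```

```text
t 2.75 tcp [ 549.1 -287.9    8.2] yaw 15.66 dyaw 0.09 tilt 0.04 F [ 0.   0.2 -0.4] w 92.0 q [ 0.93  0.81 -0.68  1.75  0.66  0.83  0.21]
[{"fingers": 1, "xyz": [1, 0, 4], "twist": -0.1}]
```

Emit:
play_rows([
  {"fingers": 1, "xyz": [1, 0, 4], "twist": 0},
  {"fingers": -1, "xyz": [0, 0, 0], "twist": 0},
  {"fingers": -1, "xyz": [0, 0, 0], "twist": 0},
  {"fingers": -1, "xyz": [0, 0, 0], "twist": 0},
  {"fingers": -1, "xyz": [0, 0, 0], "twist": 0},
  {"fingers": -1, "xyz": [0, 0, 0], "twist": 0},
  {"fingers": -1, "xyz": [0, 0, 0], "twist": 0},
])

```text
time_s: 3.62
tcp_pos: [0.5488, -0.2865, 0.0039]
tcp_rot: [1.897, 2.504, 0.0]
wrist_force: [-0.0, 0.2, 1.8]
grip_width: 0.625
```

```bash
python3 - <<'E'
from h import *
from plant import eyes
plan([549,-287,4],15.75,1,1)
d=eyes.capture("wrist");cv2.imwrite("pics/w2.png",d["img"][:,:,::-1]);pickle.dump(d,open("pics/w2.pkl","wb"))
d=eyes.capture("top");pickle.dump(d,open("pics/t2.pkl","wb"))
E
```

```text
t 3.62 tcp [ 548.8 -286.5    3.9] yaw 15.7 dyaw 0.05 tilt 0.02 F [-0.   0.2  1.8] w 57.5 q [ 0.92  0.81 -0.67  1.75  0.67  0.82  0.2 ]
[{"fingers": 1, "xyz": [-1, 0, 0], "twist": -0.1}]
```

View pics/w2.png

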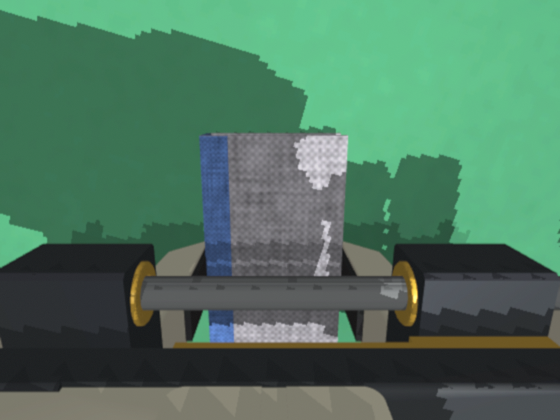

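Grasp holds (width 57.5 mm). Far end of the register is at row ~135, near end at row ~342. Next: how far it sits off centre in the tool frame.

```bash
cat >> h.py <<'E'
def endrows(d,ztop,rows=(135,342),u=265,verbose=True):
    # intersect pixel rays with plane z=ztop
    out=[]
    C=-d["R"].T@d["t"]
    for v in rows:
        r=d["R"].T@np.array([(u-d["cx"])/d["fx"],(v-d["cy"])/d["fy"],1]); out.append(C+r*(ztop-C[2])/r[2])
    return np.array(out)*1000
E
python3 - <<'E'
from h import *
from plant import status
d=pickle.load(open("pics/w2.pkl","rb"))
s=status.get_state();R=Ro.from_rotvec(s["tcp_rot"]);p=s["tcp_pos"]*1000
e=endrows(d,.018); print(e, R.inv().apply(e-p))
z=d["range_z"]; P=pts(d); 
for v in list(range(130,142,1))+list(range(334,348)): print(v,P[v,280].round(4)*1000, d["img"][v,280], R.inv().apply(P[v,280]*1000-p).round(1))
print(rect(pickle.load(open("pics/t2.pkl","rb")),(370,205,430,250),.010,.03))
E
```

```text
[[ 531.53382061 -230.33012082   18.        ]
 [ 555.92720358 -319.30066693   18.        ]] [[ 58.71586158  -1.441888   -14.10236677]
 [-33.53624502  -2.02801803 -14.08027747]]
130 [ 537.1 -227.6    1.2] [ 60 114  84] [59.8  4.7  2.7]
131 [ 5.373e+02 -2.281e+02 -5.000e-01] [ 60 114  84] [59.3  4.7  4.4]
132 [ 5.374e+02 -2.285e+02  3.000e-01] [ 71 111  87] [58.9  4.7  3.6]
133 [ 537.4 -228.8    2.5] [ 96 107 102] [58.6  4.7  1.4]
134 [ 5.376e+02 -2.293e+02  2.000e-01] [112 112 114] [58.1  4.7  3.7]
135 [ 537.3 -228.9   14.7] [111 110 113] [ 58.5   4.4 -10.8]
136 [ 537.3 -229.2   17.4] [117 115 119] [ 58.3   4.4 -13.5]
137 [ 537.4 -229.5   18.1] [123 121 126] [ 58.    4.4 -14.2]
138 [ 537.5 -229.9   16.9] [124 122 128] [ 57.5   4.4 -13. ]
139 [ 537.6 -230.3   17.4] [121 119 124] [ 57.1   4.4 -13.5]
140 [ 537.7 -230.6   18.1] [113 112 117] [ 56.8   4.4 -14.2]
141 [ 537.8 -231.    17.3] [106 105 109] [ 56.4   4.4 -13.4]
334 [ 561.4 -313.5   17.9] [167 164 172] [-29.4   4.8 -14. ]
335 [ 561.6 -314.2   17.6] [173 170 178] [-30.2   4.8 -13.7]
336 [ 561.7 -314.7   17.7] [168 165 173] [-30.7  
[... 228 characters left out ...]
74 183] [-32.8   4.8 -13.6]
341 [ 562.4 -317.1   17.8] [173 168 172] [-33.2   4.8 -13.9]
342 [ 562.5 -317.4   18.1] [143 131 116] [-33.4   4.8 -14.2]
343 [ 546.2 -265.5   95.8] [115  96  55] [ 20.9   3.2 -91.9]
344 [ 546.2 -265.4   96.3] [110  87  33] [ 21.    3.2 -92.3]
345 [ 546.2 -265.4   96.6] [110  87  35] [ 21.    3.2 -92.7]
346 [ 546.3 -265.7   96.4] [110  88  37] [ 20.6   3.2 -92.5]
347 [ 546.3 -265.8   96.6] [98 79 36] [ 20.5   3.2 -92.7]
{'c': (537.6431884765625, -252.27276611328125), 'short': 49.421783447265625, 'long': 60.162925720214844, 'ang_short': -73.91751480102539, 'z': np.float64(0.018218697822804567), 'n': 321, 'mean': array([ 536.19382098, -252.02829684,   18.27730318])}
```

```bash
python3 - <<'E'
from h import *
d=pickle.load(open("pics/top0.pkl","rb")); P=pts(d)
m=(P[...,2]>.096)&(P[...,2]<.107)&(abs(P[...,0]-.558)<.1)&(abs(P[...,1]+.036)<.12)
n,l,s,c=cv2.connectedComponentsWithStats(m.astype(np.uint8),connectivity=8)
for k in range(1,n): print(s[k],c[k],(P[l==k].mean(0)*1000).round(1))
im=d["img"][:,:,::-1][190:260,270:370]
cv2.imwrite("pics/crop2.png",cv2.resize(im,None,fx=8,fy=8,interpolation=cv2.INTER_CUBIC))
plan([560,-287,230],15.75,5,-1)
E
```

```text
[287 213   4   5  16] [288.5 215. ] [576.8  44.5 101. ]
[346 225   4   5  15] [347.46666667 227.13333333] [ 539.  -117.5  102.2]
t 3.73 tcp [ 548.8 -286.5    3.9] yaw 15.7 dyaw 0.05 tilt 0.02 F [-0.3  0.1  2.9] w 57.9 q [ 0.92  0.81 -0.67  1.75  0.67  0.82  0.2 ]
[{"fingers": -1, "xyz": [-1, 2, -45], "twist": -0.0}, {"fingers": -1, "xyz": [0, 2, -45], "twist": -0.0}, {"fingers": -1, "xyz": [-1, 2, -46], "twist": -0.0}, {"fingers": -1, "xyz": [-1, 3, -45], "twist": -0.0}, {"fingers": -1, "xyz": [-1, 2, -45], "twist": -0.0}]
```

View pics/crop2.png

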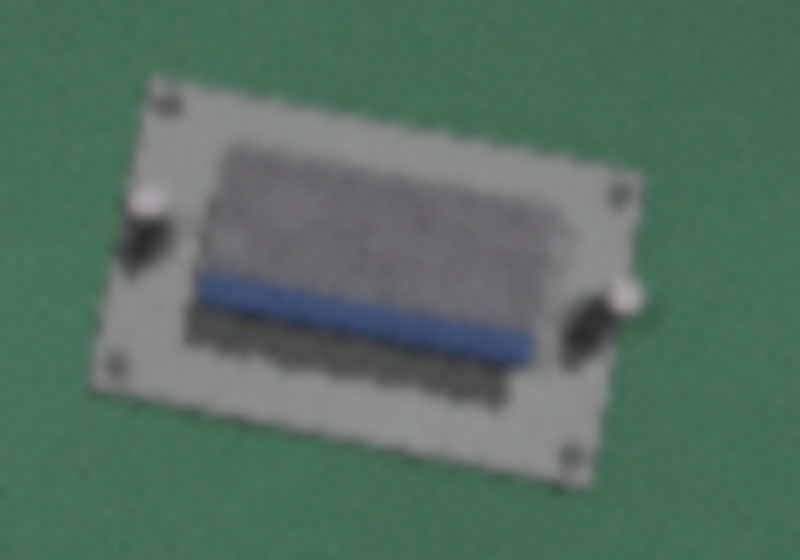

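Emit:
play_rows([
  {"fingers": -1, "xyz": [0, 0, -20], "twist": 0},
  {"fingers": -1, "xyz": [0, 0, -40], "twist": 0},
  {"fingers": -1, "xyz": [0, 0, -45], "twist": 0},
  {"fingers": -1, "xyz": [0, 0, -45], "twist": 0},
  {"fingers": -1, "xyz": [0, 0, -30], "twist": 0},
  {"fingers": -1, "xyz": [0, 0, 0], "twist": 0},
])

```text
time_s: 4.47
tcp_pos: [0.5504, -0.2868, 0.1876]
tcp_rot: [1.894, 2.499, 0.001]
wrist_force: [0.4, -0.0, -1.1]
grip_width: 0.625
```

```bash
python3 - <<'E'
from h import *
plan([560,-36.2,180],-12.7,8,-1)
E
```

```text
t 4.47 tcp [ 550.4 -286.8  187.6] yaw 15.7 dyaw -28.4 tilt 0.34 F [ 0.4 -0.  -1.1] w 57.5 q [ 1.03  0.59 -0.83  1.66  0.48  1.1   0.34]
[{"fingers": -1, "xyz": [30, 10, 1], "twist": 3.6}, {"fingers": -1, "xyz": [30, 7, 1], "twist": 3.6}, {"fingers": -1, "xyz": [31, 6, 1], "twist": 3.6}, {"fingers": -1, "xyz": [31, 4, 0], "twist": 3.6}, {"fingers": -1, "xyz": [31, 2, 1], "twist": 3.6}, {"fingers": -1, "xyz": [32, 0, 1], "twist": 3.6}, {"fingers": -1, "xyz": [31, -2, 1], "twist": 3.6}, {"fingers": -1, "xyz": [31, -4, 1], "twist": 3.6}]
```

Emit:
play_rows([
  {"fingers": -1, "xyz": [30, 10, 1], "twist": 3.6},
  {"fingers": -1, "xyz": [30, 7, 1], "twist": 3.6},
  {"fingers": -1, "xyz": [31, 6, 1], "twist": 3.6},
  {"fingers": -1, "xyz": [31, 4, 0], "twist": 3.6},
  {"fingers": -1, "xyz": [31, 2, 1], "twist": 3.6},
  {"fingers": -1, "xyz": [32, 0, 1], "twist": 3.6},
  {"fingers": -1, "xyz": [31, -2, 1], "twist": 3.6},
  {"fingers": -1, "xyz": [31, -4, 1], "twist": 3.6},
])

```text
time_s: 5.48
tcp_pos: [0.5572, -0.035, 0.1757]
tcp_rot: [-2.461, -1.95, 0.002]
wrist_force: [0.8, -1.2, -0.7]
grip_width: 0.626
```

Emit:
play_rows([
  {"fingers": -1, "xyz": [0, 0, 0], "twist": 0},
  {"fingers": -1, "xyz": [0, 0, 0], "twist": 0},
])

```text
time_s: 5.72
tcp_pos: [0.5576, -0.0366, 0.176]
tcp_rot: [-2.459, -1.954, 0.002]
wrist_force: [-0.4, -0.9, -1.1]
grip_width: 0.626
```

```bash
python3 - <<'E'
from h import *
from plant import eyes
plan([560,-36.2,100],-12.7,1,-1)
d=eyes.capture("wrist");cv2.imwrite("pics/w3.png",d["img"][:,:,::-1]);pickle.dump(d,open("pics/w3.pkl","wb"))
E
```

```text
t 5.72 tcp [557.6 -36.6 176. ] yaw -13.07 dyaw 0.37 tilt 0.09 F [-0.4 -0.9 -1.1] w 57.6 q [ 0.62  0.47 -0.77  1.82  0.39  1.   -0.54]
[{"fingers": -1, "xyz": [1, 2, 76], "twist": -0.4}]
```

View pics/w3.png

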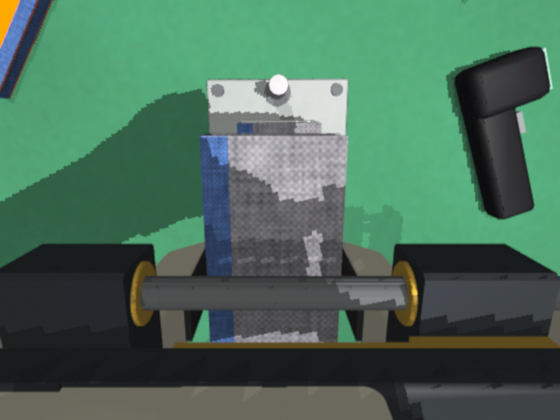

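The wrist view shows post_left's top at (279,86), the base register's far edge at row ~122 (cols 237–321), the plate's far edge at row ~80 (cols 208–347), and the held register's far edge at row ~135. Converting these to the tool frame.

```bash
cat >> h.py <<'E'
def ray(d,u,v,z):
    C=-d["R"].T@d["t"]; r=d["R"].T@np.array([(u-d["cx"])/d["fx"],(v-d["cy"])/d["fy"],1]); return (C+r*(z-C[2])/r[2])*1000
E
python3 - <<'E'
from h import *
from plant import status
d=pickle.load(open("pics/w3.pkl","rb"))
s=status.get_state();R=Ro.from_rotvec(s["tcp_rot"]);p=s["tcp_pos"]*1000
for n,u,v,z in [("post",279,86,.102),("baseL",237,122.5,.08),("baseR",321,122.5,.08),("plateL",208,80,.012),("plateR",347,80,.012),("heldL",201,135,.190),("heldR",348,135,.190)]:
    X=ray(d,u,v,z); print(n,X.round(1),R.inv().apply(X-p).round(1))
im=d["img"][60:150,190:360,::-1]; cv2.imwrite("pics/c3.png",cv2.resize(im,None,fx=4.6,fy=4.6,interpolation=cv2.INTER_CUBIC))
E
```

```text
post [582.   43.5 102. ] [84.2  5.2 74. ]
baseL [549.5  28.3  80. ] [ 62.1 -22.9  96.1]
baseR [605.2  15.4  80. ] [62.1 34.3 96. ]
plateL [527.5  67.1  12. ] [ 94.9 -53.  164.1]
plateR [641.1  40.7  12. ] [ 95.   63.5 164. ]
heldL [545.9  27.4 190. ] [ 60.3 -26.3 -13.9]
heldR [601.6  14.5 190. ] [ 60.3  30.9 -14. ]
```

View pics/c3.png

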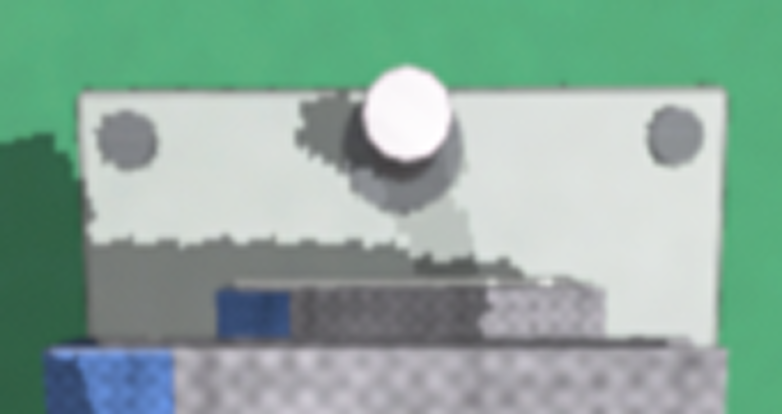

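```bash
python3 - <<'E'
from h import *
from plant import status
d=pickle.load(open("pics/w3.pkl","rb"))
s=status.get_state();R=Ro.from_rotvec(s["tcp_rot"]);p=s["tcp_pos"]*1000
P=pts(d)
for u in (260,300):
  for v in range(116,130): print(u,v,d["img"][v,u],R.inv().apply(P[v,u]*1000-p).round(1),(P[v,u,2]*1000).round(1))
for n,x,z in [("base60",60.1,80),("bed62",62.1,62)]:
    X=p+R.apply([x,5,p[2]-z]); print(n,proj(d,X/1000))
E
```

```text
260 116 [121 125 121] [ 65.7  -9.7 163.6] 12.4
260 117 [120 125 121] [ 64.9  -9.7 164.7] 11.4
260 118 [119 124 121] [ 64.   -9.7 163.8] 12.3
260 119 [119 123 121] [ 63.2  -9.7 164.2] 11.9
260 120 [130 132 131] [ 62.3  -9.7 164.8] 11.3
260 121 [148 149 147] [ 62.7  -7.9 114.8] 61.3
260 122 [134 135 135] [ 62.   -7.9 113.3] 62.8
260 123 [113 112 116] [61.8 -7.2 95.7] 80.4
260 124 [106 104 109] [61.1 -7.3 97.1] 78.9
260 125 [100  99 103] [60.4 -7.3 95.9] 80.2
260 126 [93 93 96] [59.8 -7.3 96.3] 79.8
260 127 [94 94 96] [59.1 -7.3 95.8] 80.3
260 128 [100  99 103] [58.4 -7.3 96.5] 79.5
260 129 [103 101 106] [57.7 -7.3 96.7] 79.4
300 116 [157 163 159] [ 65.7  24.7 164. ] 12.0
300 117 [136 140 137] [ 64.9  24.8 165.7] 10.4
300 118 [121 125 122] [ 64.   24.8 165.2] 10.8
300 119 [117 119 117] [ 63.2  24.8 164.6] 11.4
300 120 [130 131 129] [ 63.3  21.6 119.4] 56.6
300 121 [144 145 144] [ 62.7  21.4 116. ] 60.0
300 122 [134 132 136] [ 62.   21.2 112.8] 63.2
300 123 [157 155 162] [61.8 20.  96. ] 80.0
300 124 [169 168 175] [61.1 20.  96.5] 79.5
300 125 [167 165 172] [60.5 20.  95.9] 80.1
300 126 [159 156 163] [59.8 20.  96.3] 79.7
300 127 [159 156 163] [59.1 20.1 96.4] 79.6
300 128 [166 163 169] [58.4 20.1 96.8] 79.3
300 129 [168 166 173] [57.8 20.1 96.3] 79.7
base60 (np.float64(277.9879633625916), np.float64(125.50849446578934))
bed62 (np.float64(277.7027424718645), np.float64(121.81746602213278))
```

Emit:
play_rows([
  {"fingers": -1, "xyz": [1, 3, 20], "twist": 0},
  {"fingers": -1, "xyz": [0, 0, 30], "twist": 0},
  {"fingers": -1, "xyz": [0, 0, 25], "twist": 0},
  {"fingers": -1, "xyz": [0, 0, 10], "twist": 0},
  {"fingers": -1, "xyz": [0, 0, 2], "twist": 0},
  {"fingers": -1, "xyz": [0, 0, 0], "twist": 0},
  {"fingers": -1, "xyz": [0, 0, 0], "twist": 0},
])

```text
time_s: 6.65
tcp_pos: [0.5623, -0.0357, 0.0906]
tcp_rot: [2.459, 1.953, 0.002]
wrist_force: [0.5, -1.1, -0.7]
grip_width: 0.627
```

```bash
python3 - <<'E'
from h import *
from plant import eyes
d=eyes.capture("wrist");cv2.imwrite("pics/w4.png",d["img"][:,:,::-1]);pickle.dump(d,open("pics/w4.pkl","wb"))
plan([560.3,-36.2,83.9],-12.7,1,-1)
E
```

```text
t 6.7 tcp [562.2 -35.7  90.6] yaw -13.11 dyaw 0.41 tilt 0.1 F [-0.1  0.4 -1.3] w 57.8 q [ 0.55  0.59 -0.7   1.87  0.5   0.86 -0.62]
[{"fingers": -1, "xyz": [-1, -2, 7], "twist": -0.4}]
```

View pics/w4.png

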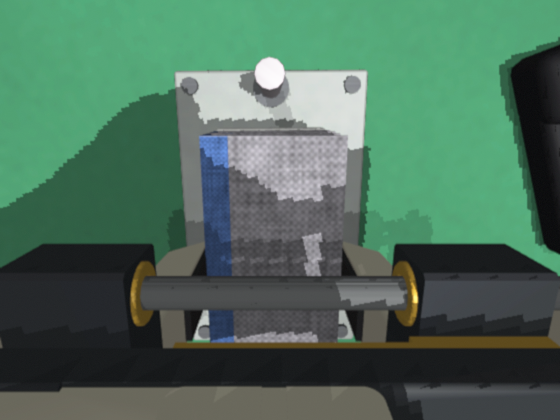

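The held register is 7 mm over the base. Post_left is at (269,73), plate far corners at (176,71) and (366,71), and the lower edges just peek out at row 130.

```bash
python3 - <<'E'
from h import *
from plant import status
d=pickle.load(open("pics/w4.pkl","rb"))
s=status.get_state();R=Ro.from_rotvec(s["tcp_rot"]);p=s["tcp_pos"]*1000
zt=(p[2]+14)/1000
for n,u,v,z in [("post",269,73,.102),("plateL",176.5,71,.012),("plateR",366,71,.012),("heldL",201,134.5,zt),("heldR",348,134.5,zt)]:
    X=ray(d,u,v,z); print(n,X.round(1),R.inv().apply(X-p).round(1))
im=d["img"][55:150,165:375,::-1]; cv2.imwrite("pics/c4.png",cv2.resize(im,None,fx=3.8,fy=3.8,interpolation=cv2.INTER_CUBIC))
E
```

```text
post [581.6  44.7 102. ] [ 82.8   0.7 -11.4]
plateL [527.8  67.5  12. ] [ 92.8 -57.   78.5]
plateR [640.9  41.2  12. ] [92.8 59.1 78.7]
heldL [550.6  28.6 104.6] [ 60.  -25.8 -14. ]
heldR [606.3  15.6 104.6] [ 60.   31.3 -13.9]
```

View pics/c4.png

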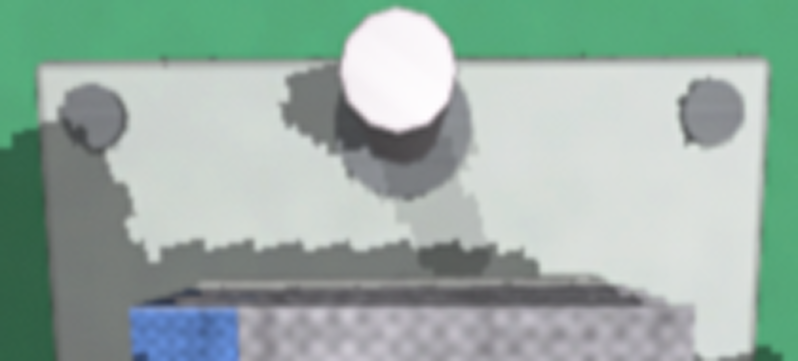

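Emit:
play_rows([
  {"fingers": -1, "xyz": [-1, -2, 0], "twist": 0},
  {"fingers": -1, "xyz": [0, 0, 3], "twist": 0},
  {"fingers": -1, "xyz": [0, 0, 3], "twist": 0},
  {"fingers": -1, "xyz": [0, 0, 0], "twist": 0},
  {"fingers": -1, "xyz": [0, 0, 0], "twist": 0},
])

```text
time_s: 7.32
tcp_pos: [0.5593, -0.0363, 0.0839]
tcp_rot: [2.46, 1.953, -0.0]
wrist_force: [-1.2, -0.8, 3.5]
grip_width: 0.633
```

```bash
python3 - <<'E'
from h import *
from plant import eyes
d=eyes.capture("wrist");cv2.imwrite("pics/w5.png",d["img"][:,:,::-1]);pickle.dump(d,open("pics/w5.pkl","wb"))
plan([560.3,-36.2,83.9],-12.7,1,-1)
im=d["img"][55:150,165:375,::-1]; cv2.imwrite("pics/c5.png",cv2.resize(im,None,fx=3.8,fy=3.8,interpolation=cv2.INTER_CUBIC))
E
```

```text
t 7.38 tcp [559.3 -36.3  83.9] yaw -13.11 dyaw 0.41 tilt 0.02 F [-1.4 -0.8  2.2] w 58.1 q [ 0.55  0.6  -0.69  1.88  0.5   0.84 -0.63]
[{"fingers": -1, "xyz": [0, 1, 0], "twist": -0.4}]
```

View pics/c5.png

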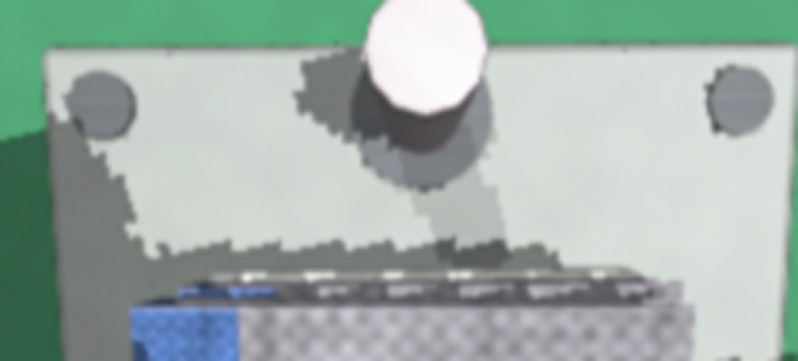

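```bash
python3 - <<'E'
from h import *
from plant import status
d=pickle.load(open("pics/w5.pkl","rb"))
s=status.get_state();R=Ro.from_rotvec(s["tcp_rot"]);p=s["tcp_pos"]*1000
f=lambda a,b:(165+(a-1.5)/3.8,55+(b-1.5)/3.8)
for n,a,b,z in [("post",426,50,.102),("plateL",45,50,.012),("plateR",797,45,.012),("heldL",131,307,.098),("heldR",694,306,.098),("baseL",178,290,.080),("baseR",682,283,.08)]:
    X=ray(d,*f(a,b),z); print(n,X.round(1),R.inv().apply(X-p).round(1))
E
```

```text
post [581.7  44.6 102. ] [ 83.8   3.5 -18.2]
plateL [526.7  67.6  12. ] [ 93.9 -55.3  71.8]
plateR [641.2  41.7  12. ] [94.6 62.1 71.8]
heldL [546.9  27.8  98. ] [ 59.6 -26.6 -14.1]
heldR [603.   14.8  98. ] [ 59.7  30.9 -14.1]
baseL [548.9  28.2  80. ] [ 60.5 -24.8   3.9]
baseR [605.3  15.8  80. ] [61.2 33.   3.9]
```

Emit:
play_rows([
  {"fingers": -1, "xyz": [0, 0, -3], "twist": 0},
  {"fingers": -1, "xyz": [0.3, 1.5, 0], "twist": -0.2},
  {"fingers": -1, "xyz": [0, 0, 0], "twist": 0},
  {"fingers": -1, "xyz": [0, 0, 2.5], "twist": 0},
  {"fingers": -1, "xyz": [0, 0, 0], "twist": 0},
  {"fingers": -1, "xyz": [0, 0, 0], "twist": 0},
])

```text
time_s: 8.12
tcp_pos: [0.5607, -0.0362, 0.0841]
tcp_rot: [-2.457, -1.958, 0.0]
wrist_force: [0.1, 0.2, -1.2]
grip_width: 0.628
```

```bash
python3 - <<'E'
from h import *
from plant import eyes
d=eyes.capture("wrist");cv2.imwrite("pics/w6.png",d["img"][:,:,::-1]);pickle.dump(d,open("pics/w6.pkl","wb"))
plan([560.3,-36.2,83.9],-12.7,1,-1)
im=d["img"][55:150,165:375,::-1]; cv2.imwrite("pics/c6.png",cv2.resize(im,None,fx=3.8,fy=3.8,interpolation=cv2.INTER_CUBIC))
E
```

```text
t 8.18 tcp [560.7 -36.3  84.1] yaw -12.91 dyaw 0.21 tilt 0.01 F [-0.3 -0.8 -0.8] w 57.9 q [ 0.55  0.6  -0.69  1.88  0.5   0.85 -0.63]
[{"fingers": -1, "xyz": [0, 0, 0], "twist": -0.2}]
```

View pics/c6.png

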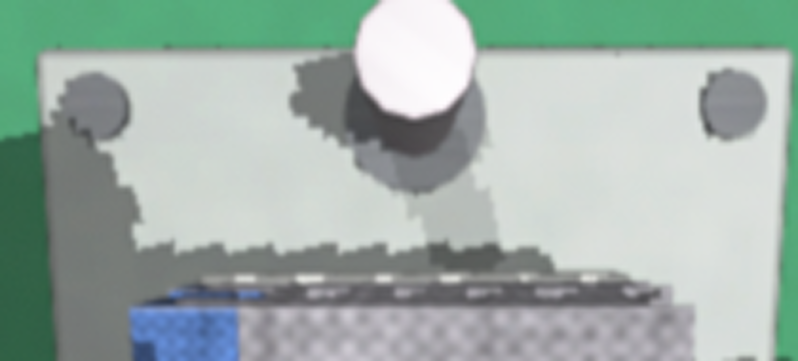

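Emit:
play_rows([
  {"fingers": 0.7, "xyz": [0, 0, 0], "twist": 0},
  {"fingers": 1, "xyz": [0, 0, 0], "twist": 0},
  {"fingers": 1, "xyz": [0, 0, 0], "twist": 0},
  {"fingers": 1, "xyz": [0, 0, 0], "twist": 0},
  {"fingers": 1, "xyz": [0, 0, -20], "twist": 0},
  {"fingers": 1, "xyz": [0, 0, -40], "twist": 0},
  {"fingers": 1, "xyz": [0, 0, -40], "twist": 0},
  {"fingers": 1, "xyz": [0, 0, 0], "twist": 0},
])

```text
time_s: 9.18
tcp_pos: [0.5637, -0.0358, 0.189]
tcp_rot: [2.452, 1.955, 0.009]
wrist_force: [-0.3, 0.5, 0.1]
grip_width: 0.996
```

```bash
python3 - <<'E'
from h import *
from plant import eyes
d=eyes.capture("wrist");cv2.imwrite("pics/w7.png",d["img"][:,:,::-1]);pickle.dump(d,open("pics/w7.pkl","wb"))
print(rect(d,(150,60,400,270),.09,.101))
plan([618.5,255.2,200],-7.7,8,1)
E
```

```text
{'c': (564.640869140625, -29.076988220214844), 'short': 58.30998611450195, 'long': 102.93661499023438, 'ang_short': -12.917152404785156, 'z': np.float64(0.09774679475217708), 'n': 11645, 'mean': array([565.21778544, -26.29379707,  97.74840535])}
t 9.22 tcp [562.3 -36.2 187. ] yaw -12.91 dyaw 5.21 tilt 0.27 F [0.1 0.  0. ] w 92.0 q [ 0.63  0.47 -0.78  1.81  0.38  1.02 -0.53]
[{"fingers": 1, "xyz": [37, -1, -2], "twist": -0.7}, {"fingers": 1, "xyz": [37, -1, -1], "twist": -0.7}, {"fingers": 1, "xyz": [37, 0, -2], "twist": -0.7}, {"fingers": 1, "xyz": [37, 0, -2], "twist": -0.7}, {"fingers": 1, "xyz": [37, 0, -1], "twist": -0.7}, {"fingers": 1, "xyz": [38, 1, -2], "twist": -0.7}, {"fingers": 1, "xyz": [37, 2, -1], "twist": -0.7}, {"fingers": 1, "xyz": [37, 1, -2], "twist": -0.7}]
```

View pics/w7.png

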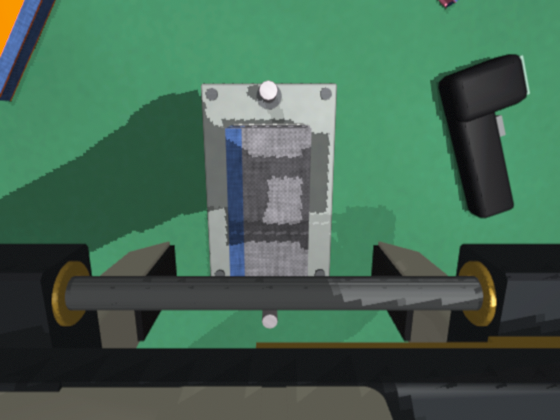

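Register placed. It shows at cols 226–310, centre 268, in line with the posts at (268,91) and (270,321). Now the second one.

Emit:
play_rows([
  {"fingers": 1, "xyz": [37, -1, -2], "twist": -0.7},
  {"fingers": 1, "xyz": [37, -1, -1], "twist": -0.7},
  {"fingers": 1, "xyz": [37, 0, -2], "twist": -0.7},
  {"fingers": 1, "xyz": [37, 0, -2], "twist": -0.7},
  {"fingers": 1, "xyz": [37, 0, -1], "twist": -0.7},
  {"fingers": 1, "xyz": [38, 1, -2], "twist": -0.7},
  {"fingers": 1, "xyz": [37, 2, -1], "twist": -0.7},
  {"fingers": 1, "xyz": [37, 1, -2], "twist": -0.7},
])

```text
time_s: 10.22
tcp_pos: [0.6162, 0.2562, 0.1962]
tcp_rot: [-2.358, -2.076, 0.003]
wrist_force: [0.3, 0.7, -0.5]
grip_width: 1.002
```

Emit:
play_rows([
  {"fingers": 1, "xyz": [0, 0, 0], "twist": 0},
  {"fingers": 1, "xyz": [0, 0, 0], "twist": 0},
])

```text
time_s: 10.48
tcp_pos: [0.6162, 0.2546, 0.1963]
tcp_rot: [2.358, 2.075, -0.003]
wrist_force: [0.8, -0.4, -0.4]
grip_width: 0.999
```

```bash
python3 - <<'E'
from h import *
from plant import eyes
d=eyes.capture("top");cv2.imwrite("pics/t8.png",d["img"][190:275,185:440,::-1].repeat(3,0).repeat(3,1));pickle.dump(d,open("pics/t8.pkl","wb"))
print(rect(d,(280,195,350,245),.09,.101))
P=pts(d)
d=eyes.capture("wrist");cv2.imwrite("pics/w8.png",d["img"][:,:,::-1]);pickle.dump(d,open("pics/w8.pkl","wb"))
print(rect(d,(190,80,360,268),.01,.03))
plan([619.5,255.2,4],-7.7,1,1)
E
```

```text
{'c': (558.1361694335938, -36.877716064453125), 'short': 58.68410873413086, 'long': 119.55213165283203, 'ang_short': -12.756538391113281, 'z': np.float64(0.09788529136271715), 'n': 796, 'mean': array([557.5150576 , -36.73856896,  97.72407377])}
{'c': (623.3616333007812, 254.53616333007812), 'short': 58.152793884277344, 'long': 120.12786865234375, 'ang_short': -7.904090881347656, 'z': np.float64(0.017765359946627264), 'n': 7701, 'mean': array([623.65777143, 257.17481317,  17.76613066])}
t 10.57 tcp [616.8 253.5 196.6] yaw -7.42 dyaw -0.28 tilt 0.11 F [0.2 0.  0.3] w 91.8 q [ 0.09  0.65 -0.78  1.52  0.48  1.17 -0.91]
[{"fingers": 1, "xyz": [2, 3, 193], "twist": 0.3}]
```

View pics/w8.png

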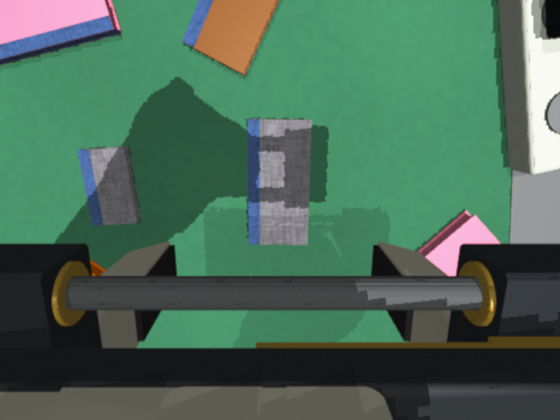

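View pics/t8.png

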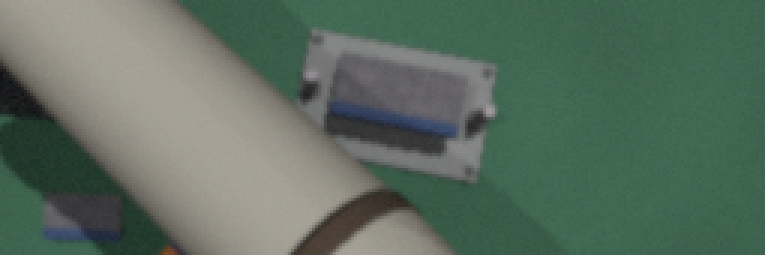

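Emit:
play_rows([
  {"fingers": 1, "xyz": [1.5, 3, 40], "twist": 0.4},
  {"fingers": 1, "xyz": [0, 0, 45], "twist": 0},
  {"fingers": 1, "xyz": [0, 0, 45], "twist": 0},
  {"fingers": 1, "xyz": [0, 0, 35], "twist": 0},
  {"fingers": 1, "xyz": [0, 0, 16], "twist": 0},
  {"fingers": 1, "xyz": [0, 0, 6], "twist": 0},
  {"fingers": 1, "xyz": [0, 0, 0], "twist": 0},
])

```text
time_s: 11.45
tcp_pos: [0.6206, 0.2567, 0.0112]
tcp_rot: [2.366, 2.066, 0.002]
wrist_force: [-0.2, 0.6, 0.3]
grip_width: 1.002
```

```bash
python3 - <<'E'
from h import *
plan([620,255,4],-7.8,1,1)
E
```

```text
t 11.45 tcp [620.6 256.7  11.2] yaw -7.73 dyaw -0.07 tilt 0.08 F [-0.2  0.6  0.3] w 92.2 q [ 0.01  0.86 -0.66  1.61  0.64  0.89 -1.02]
[{"fingers": 1, "xyz": [-2, 0, 7], "twist": 0.1}]
```

Emit:
play_rows([
  {"fingers": 1, "xyz": [-1, 0, 7], "twist": 0},
  {"fingers": 1, "xyz": [0, 0, 0], "twist": 0},
  {"fingers": -1, "xyz": [0, 0, 0], "twist": 0},
  {"fingers": -1, "xyz": [0, 0, 0], "twist": 0},
  {"fingers": -1, "xyz": [0, 0, 0], "twist": 0},
  {"fingers": -1, "xyz": [0, 0, 0], "twist": 0},
  {"fingers": -1, "xyz": [0, 0, 0], "twist": 0},
  {"fingers": -1, "xyz": [0, 0, 0], "twist": 0},
])

```text
time_s: 12.45
tcp_pos: [0.6199, 0.2557, 0.0033]
tcp_rot: [2.366, 2.067, 0.0]
wrist_force: [0.5, -0.0, 0.1]
grip_width: 0.629
```

```bash
python3 - <<'E'
from h import *
plan([620,255,4],-7.8,1,1)
E
```

```text
t 12.45 tcp [619.9 255.7   3.3] yaw -7.7 dyaw -0.1 tilt 0.02 F [ 0.5 -0.   0.1] w 57.8 q [ 0.01  0.87 -0.65  1.61  0.64  0.88 -1.03]
[{"fingers": 1, "xyz": [-1, 0, -1], "twist": 0.1}]
```

Emit:
play_rows([
  {"fingers": -1, "xyz": [0, 0, -20], "twist": 0},
  {"fingers": -1, "xyz": [0, 0, -40], "twist": 0},
  {"fingers": -1, "xyz": [0, 0, -45], "twist": 0},
  {"fingers": -1, "xyz": [0, 0, -45], "twist": 0},
  {"fingers": -1, "xyz": [0, 0, -40], "twist": 0},
  {"fingers": -1, "xyz": [0, 0, 0], "twist": 0},
])

```text
time_s: 13.2
tcp_pos: [0.6216, 0.2575, 0.1989]
tcp_rot: [2.363, 2.066, 0.012]
wrist_force: [-0.2, 0.3, -1.8]
grip_width: 0.629
```

```bash
python3 - <<'E'
from h import *
plan([560.5,-36.2,194],-12.9,8,-1)
E
```

```text
t 13.2 tcp [621.6 257.5 198.9] yaw -7.69 dyaw -5.21 tilt 0.47 F [-0.2  0.3 -1.8] w 57.9 q [ 0.08  0.65 -0.78  1.51  0.48  1.17 -0.92]
[{"fingers": -1, "xyz": [-37, -3, 0], "twist": 0.7}, {"fingers": -1, "xyz": [-38, -2, 1], "twist": 0.7}, {"fingers": -1, "xyz": [-37, -2, 0], "twist": 0.7}, {"fingers": -1, "xyz": [-38, -1, 1], "twist": 0.7}, {"fingers": -1, "xyz": [-37, -1, 0], "twist": 0.7}, {"fingers": -1, "xyz": [-38, 0, 1], "twist": 0.7}, {"fingers": -1, "xyz": [-37, 0, 0], "twist": 0.7}, {"fingers": -1, "xyz": [-38, 0, 0], "twist": 0.7}]
```

Emit:
play_rows([
  {"fingers": -1, "xyz": [-37, -3, 0], "twist": 0.7},
  {"fingers": -1, "xyz": [-38, -2, 1], "twist": 0.7},
  {"fingers": -1, "xyz": [-37, -2, 0], "twist": 0.7},
  {"fingers": -1, "xyz": [-38, -1, 1], "twist": 0.7},
  {"fingers": -1, "xyz": [-37, -1, 0], "twist": 0.7},
  {"fingers": -1, "xyz": [-38, 0, 1], "twist": 0.7},
  {"fingers": -1, "xyz": [-37, 0, 0], "twist": 0.7},
  {"fingers": -1, "xyz": [-38, 0, 0], "twist": 0.7},
])

```text
time_s: 14.2
tcp_pos: [0.5567, -0.0393, 0.1897]
tcp_rot: [-2.463, -1.948, 0.002]
wrist_force: [0.2, 0.6, -0.1]
grip_width: 0.63
```

Emit:
play_rows([
  {"fingers": -1, "xyz": [0, 0, 0], "twist": 0},
  {"fingers": -1, "xyz": [0, 0, 0], "twist": 0},
])

```text
time_s: 14.45
tcp_pos: [0.5575, -0.0376, 0.1901]
tcp_rot: [-2.463, -1.949, -0.0]
wrist_force: [1.1, 1.3, -1.2]
grip_width: 0.627
```

```bash
python3 - <<'E'
from h import *
from plant import eyes
d=eyes.capture("wrist");cv2.imwrite("pics/w9.png",d["img"][:,:,::-1]);pickle.dump(d,open("pics/w9.pkl","wb"))
plan([560.5,-36.2,108],-12.9,1,-1)
im=d["img"][55:150,165:375,::-1]; cv2.imwrite("pics/c9.png",cv2.resize(im,None,fx=3.8,fy=3.8,interpolation=cv2.INTER_CUBIC))
E
```

```text
t 14.5 tcp [557.7 -36.7 190.2] yaw -13.21 dyaw 0.31 tilt 0.05 F [-0.1 -0.3 -1.8] w 57.9 q [ 0.64  0.46 -0.79  1.81  0.38  1.03 -0.53]
[{"fingers": -1, "xyz": [1, 3, 82], "twist": -0.3}]
```

View pics/c9.png

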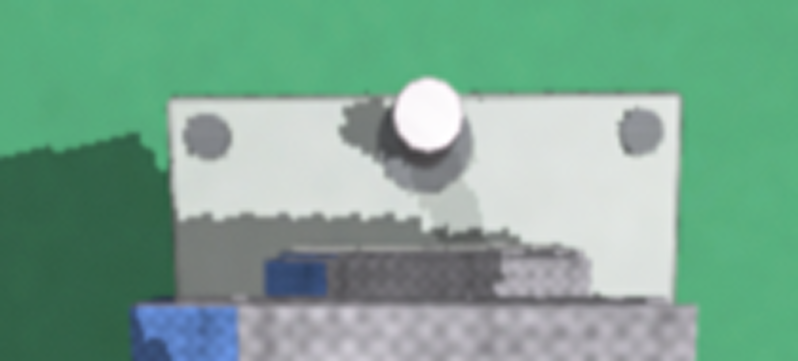

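Emit:
play_rows([
  {"fingers": -1, "xyz": [1, 2.5, 20], "twist": -0.3},
  {"fingers": -1, "xyz": [0, 0, 30], "twist": 0},
  {"fingers": -1, "xyz": [0, 0, 22], "twist": 0},
  {"fingers": -1, "xyz": [0, 0, 10], "twist": 0},
  {"fingers": -1, "xyz": [0, 0, 2], "twist": 0},
  {"fingers": -1, "xyz": [0, 0, 0], "twist": 0},
  {"fingers": -1, "xyz": [0, 0, 0], "twist": 0},
])

```text
time_s: 15.38
tcp_pos: [0.5613, -0.0377, 0.1071]
tcp_rot: [2.458, 1.955, 0.002]
wrist_force: [0.0, 0.4, -0.0]
grip_width: 0.625
```

```bash
python3 - <<'E'
from h import *
from plant import eyes
d=eyes.capture("wrist");cv2.imwrite("pics/w10.png",d["img"][:,:,::-1]);pickle.dump(d,open("pics/w10.pkl","wb"))
plan([560.5,-36.2,101.5],-12.9,1,-1)
im=d["img"][45:150,165:375,::-1]; cv2.imwrite("pics/c10.png",cv2.resize(im,None,fx=3.8,fy=3.8,interpolation=cv2.INTER_CUBIC))
E
```

```text
t 15.43 tcp [561.3 -37.8 107. ] yaw -13.01 dyaw 0.11 tilt 0.09 F [-0.2  0.1 -2.7] w 58.1 q [ 0.58  0.57 -0.72  1.86  0.48  0.89 -0.61]
[{"fingers": -1, "xyz": [1, -1, 6], "twist": -0.1}]
```

View pics/c10.png

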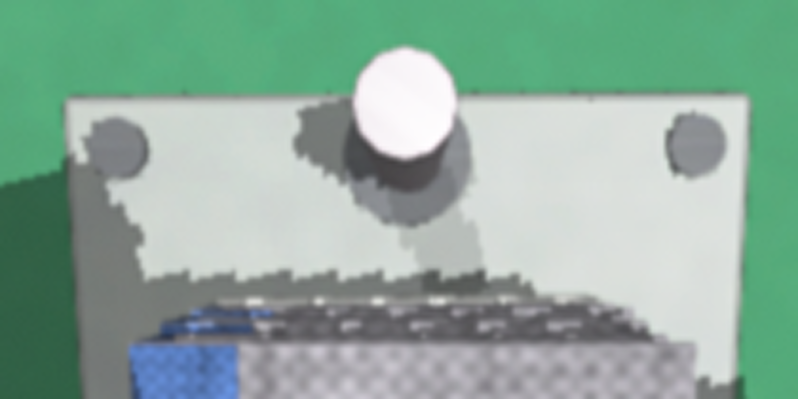

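```bash
python3 - <<'E'
from h import *
from plant import status
d=pickle.load(open("pics/w10.pkl","rb"))
s=status.get_state();R=Ro.from_rotvec(s["tcp_rot"]);p=s["tcp_pos"]*1000
f=lambda a,b:(165+(a-1.5)/3.8,45+(b-1.5)/3.8)
zt=(p[2]+14.7)/1000
for n,a,b,z in [("post",406,104,.102),("plateL",67,99,.012),("plateR",748,96,.012),("heldL",131,345,zt),("heldR",695,343,zt),("A L",163,328,.098),("A R",650,325,.098)]:
    X=ray(d,*f(a,b),z); print(n,X.round(1),R.inv().apply(X-p).round(1))
E
```

```text
post [581.8  44.5 102. ] [84.8  1.4  5.1]
plateL [526.8  67.4  12. ] [ 94.7 -57.4  95. ]
plateR [641.2  41.5  12. ] [95.2 59.9 95.1]
heldL [548.9  26.4 121.7] [ 59.8 -26.5 -14.7]
heldR [604.9  13.6 121.7] [ 59.9  31.  -14.6]
A L [548.2  27.1  98. ] [ 60.3 -27.4   9. ]
A R [604.4  14.5  98. ] [60.6 30.3  9.1]
```

Emit:
play_rows([
  {"fingers": -1, "xyz": [0.7, -0.8, 0], "twist": 0},
  {"fingers": -1, "xyz": [0, 0, 3], "twist": 0},
  {"fingers": -1, "xyz": [0, 0, 2], "twist": 0},
  {"fingers": -1, "xyz": [0, 0, 0], "twist": 0},
  {"fingers": -1, "xyz": [0, 0, 0], "twist": 0},
])

```text
time_s: 16.05
tcp_pos: [0.5599, -0.0369, 0.1013]
tcp_rot: [2.459, 1.956, -0.0]
wrist_force: [-0.2, -0.3, 0.0]
grip_width: 0.627
```

```bash
python3 - <<'E'
from h import *
from plant import eyes
d=eyes.capture("wrist");cv2.imwrite("pics/w11.png",d["img"][:,:,::-1]);pickle.dump(d,open("pics/w11.pkl","wb"))
plan([560.5,-36.2,101.5],-12.9,1,-1)
im=d["img"][45:150,165:375,::-1]; cv2.imwrite("pics/c11.png",cv2.resize(im,None,fx=3.8,fy=3.8,interpolation=cv2.INTER_CUBIC))
E
```

```text
t 16.1 tcp [559.9 -36.9 101.3] yaw -13.0 dyaw 0.1 tilt 0.01 F [-1.8 -0.6  1. ] w 58.0 q [ 0.57  0.58 -0.72  1.87  0.49  0.88 -0.61]
[{"fingers": -1, "xyz": [1, 0, 0], "twist": -0.1}]
```

View pics/c11.png

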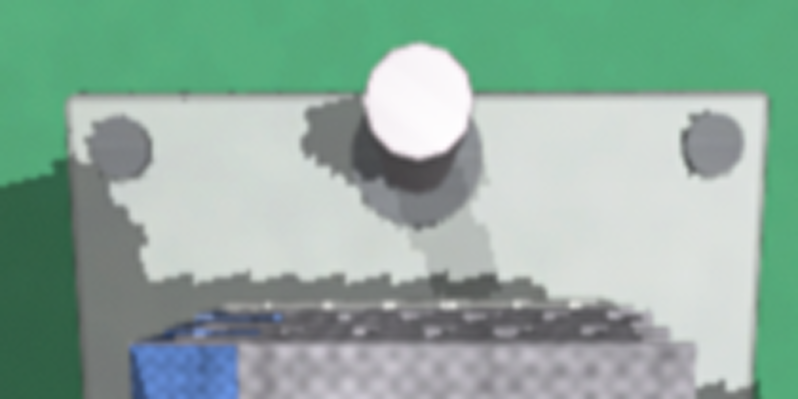

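Centred to within about 0.7 mm (post column 419 against held centre 413), and just touching. Releasing.

Emit:
play_rows([
  {"fingers": 0.7, "xyz": [0, 0, 0], "twist": 0},
  {"fingers": 1, "xyz": [0, 0, 0], "twist": 0},
  {"fingers": 1, "xyz": [0, 0, 0], "twist": 0},
  {"fingers": 1, "xyz": [0, 0, 0], "twist": 0},
  {"fingers": 1, "xyz": [0, 0, -20], "twist": 0},
  {"fingers": 1, "xyz": [0, 0, -40], "twist": 0},
  {"fingers": 1, "xyz": [0, 0, -40], "twist": 0},
  {"fingers": 1, "xyz": [0, 0, 0], "twist": 0},
])

```text
time_s: 17.1
tcp_pos: [0.5628, -0.0364, 0.2061]
tcp_rot: [2.454, 1.952, 0.009]
wrist_force: [-0.4, -0.6, 0.1]
grip_width: 1.0
```

Emit:
play_rows([
  {"fingers": -1, "xyz": [0, 0, 0], "twist": 0},
  {"fingers": -1, "xyz": [0, 0, 0], "twist": 0},
  {"fingers": -1, "xyz": [0, 0, 0], "twist": 0},
  {"fingers": -1, "xyz": [0, 0, 0], "twist": 0},
  {"fingers": -1, "xyz": [0, 0, 0], "twist": 0},
  {"fingers": -1, "xyz": [0, 0, 0], "twist": 0},
  {"fingers": -1, "xyz": [0, 0, 0], "twist": 0},
])

```text
time_s: 17.98
tcp_pos: [0.56, -0.0369, 0.2012]
tcp_rot: [-2.459, -1.956, -0.0]
wrist_force: [0.5, 0.5, 0.1]
grip_width: 0.289
```

```bash
python3 - <<'E'
from h import *
from plant import eyes
d=eyes.capture("wrist");cv2.imwrite("pics/w12.png",d["img"][:,:,::-1]);pickle.dump(d,open("pics/w12.pkl","wb"))
d=eyes.capture("scene");cv2.imwrite("pics/s12.png",cv2.resize(d["img"][130:270,150:350,::-1],None,fx=4,fy=4,interpolation=cv2.INTER_CUBIC));pickle.dump(d,open("pics/s12.pkl","wb"))
plan([560.5,-36.2,118],-12.9,1,-1)
E
```

```text
t 18.07 tcp [560.  -36.9 201.3] yaw -13.01 dyaw 0.11 tilt 0.01 F [-0.2 -0.7 -0.8] w 18.4 q [ 0.64  0.45 -0.8   1.79  0.37  1.05 -0.52]
[{"fingers": -1, "xyz": [1, 0, 83], "twist": -0.1}]
```

View pics/w12.png

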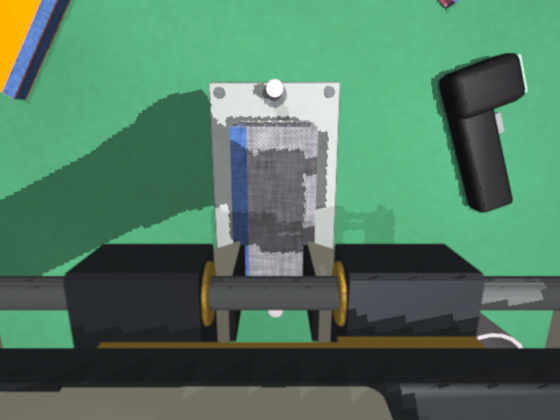

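View pics/s12.png

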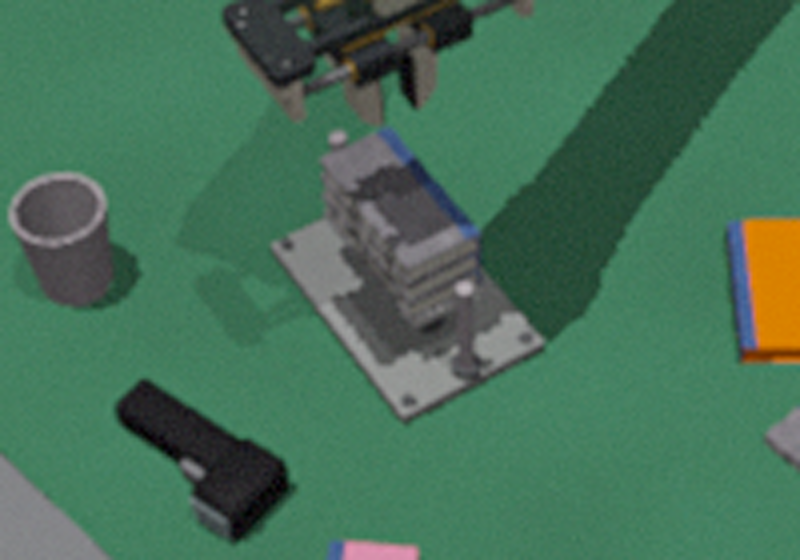

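The pile is straight in both views: wrist cols 231–317, level with the posts at (275,89) and (276,313). Now closing fully and descending to the top.

Emit:
play_rows([
  {"fingers": -1, "xyz": [1, 0.3, 25], "twist": 0},
  {"fingers": -1, "xyz": [0, 0, 25], "twist": 0},
  {"fingers": -1, "xyz": [0, 0, 20], "twist": 0},
  {"fingers": -1, "xyz": [0, 0, 8], "twist": 0},
  {"fingers": -1, "xyz": [0, 0, 2], "twist": 0},
  {"fingers": -1, "xyz": [0, 0, 0], "twist": 0},
  {"fingers": -1, "xyz": [0, 0, 0], "twist": 0},
])

```text
time_s: 18.95
tcp_pos: [0.5611, -0.036, 0.122]
tcp_rot: [2.458, 1.955, 0.001]
wrist_force: [-0.1, 0.3, 0.0]
grip_width: 0.001
```

```bash
python3 - <<'E'
from h import *
plan([560.3,-36.4,102],-12.9,1,-1)
E
```

```text
t 18.95 tcp [561.1 -36.  122. ] yaw -13.0 dyaw 0.1 tilt 0.08 F [-0.1  0.3  0. ] w 0.1 q [ 0.59  0.55 -0.74  1.86  0.46  0.91 -0.6 ]
[{"fingers": -1, "xyz": [-1, -1, 20], "twist": -0.1}]
```

Down slowly, contact expected at 116.

Emit:
play_rows([
  {"fingers": -1, "xyz": [0, -0.5, 3], "twist": 0},
  {"fingers": -1, "xyz": [0, 0, 2], "twist": 0},
  {"fingers": -1, "xyz": [0, 0, 2], "twist": 0},
  {"fingers": -1, "xyz": [0, 0, 2], "twist": 0},
  {"fingers": -1, "xyz": [0, 0, 2], "twist": 0},
  {"fingers": -1, "xyz": [0, 0, 0], "twist": 0},
  {"fingers": -1, "xyz": [0, 0, 0], "twist": 0},
])

```text
time_s: 19.82
tcp_pos: [0.56, -0.036, 0.1105]
tcp_rot: [2.458, 1.955, -0.0]
wrist_force: [-1.6, 0.0, 4.7]
grip_width: 0.007
```

Emit:
play_rows([
  {"fingers": -1, "xyz": [0, 0, 2], "twist": 0},
  {"fingers": -1, "xyz": [0, 0, 2], "twist": 0},
  {"fingers": -1, "xyz": [0, 0, 2], "twist": 0},
  {"fingers": -1, "xyz": [0, 0, 1], "twist": 0},
  {"fingers": -1, "xyz": [0, 0, 0], "twist": 0},
  {"fingers": -1, "xyz": [0, 0, 0], "twist": 0},
  {"fingers": -1, "xyz": [0, 0, 0], "twist": 0},
])

```text
time_s: 20.7
tcp_pos: [0.5601, -0.036, 0.1039]
tcp_rot: [2.458, 1.955, -0.0]
wrist_force: [-2.8, 1.2, 8.5]
grip_width: 0.002
```

Emit:
play_rows([
  {"fingers": -1, "xyz": [0, 0, 1], "twist": 0},
  {"fingers": -1, "xyz": [0, 0, 1], "twist": 0},
  {"fingers": -1, "xyz": [0, 0, 0], "twist": 0},
  {"fingers": -1, "xyz": [0, 0, 0], "twist": 0},
  {"fingers": -1, "xyz": [0, 0, 0], "twist": 0},
])

```text
time_s: 21.32
tcp_pos: [0.5601, -0.0359, 0.102]
tcp_rot: [2.458, 1.955, -0.0]
wrist_force: [-3.4, -0.4, 11.0]
grip_width: 0.009
```

```bash
python3 - <<'E'
from h import *
from plant import eyes
d=eyes.capture("wrist");cv2.imwrite("pics/w13.png",d["img"][:,:,::-1]);pickle.dump(d,open("pics/w13.pkl","wb"))
plan([560.3,-36.4,102],-12.9,1,-1)
P=pts(d)
for n,b in [("pile",(225,150,315,230))]:
    print(n,np.median(P[b[1]:b[3],b[0]:b[2],2])*1000)
m=(P[...,2]>.095)&(P[...,2]<.108)&(np.hypot(P[...,0]-.58,P[...,1]-.0445)<.015); print("post",np.median(P[m][:,2])*1000,m.sum())
d=eyes.capture("scene");cv2.imwrite("pics/s13.png",cv2.resize(d["img"][130:270,150:350,::-1],None,fx=4,fy=4,interpolation=cv2.INTER_CUBIC));P=pts(d)
m=(np.hypot(P[...,0]-.577,P[...,1]-.0445)<.012)&(P[...,2]>.095)&(P[...,2]<.11);print("scene post",np.median(P[m][:,2])*1000,m.sum())
m=(np.hypot(P[...,0]-.57,P[...,1]-.005)<.015)&(P[...,2]>.08)&(P[...,2]<.12);print("scene pile",np.median(P[m][:,2])*1000,m.sum())
E
```

```text
t 21.38 tcp [560.  -35.9 102. ] yaw -13.0 dyaw 0.1 tilt 0.04 F [-3.1 -1.4  9.2] w 0.7 q [ 0.57  0.58 -0.72  1.87  0.49  0.88 -0.62]
[{"fingers": -1, "xyz": [0, 0, 0], "twist": -0.1}]
pile 101.3223303266118
post 101.55594429904635 693
scene post 100.830253598419 19
scene pile 101.09555715133367 79
```

View pics/w13.png

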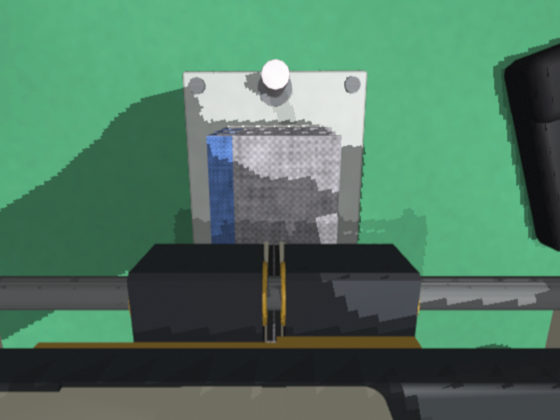

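View pics/s13.png

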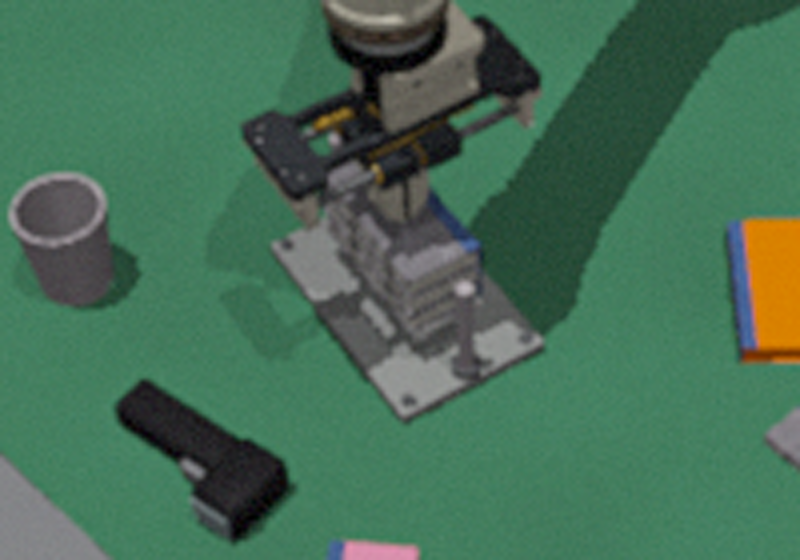

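Wrist camera: pile at rows 133–245 with its top at 101.3 mm, post at (275,74) with its top at 101.6 mm. Both views show the pile level and straight. Short hold check, then hand in.

Emit:
play_rows([
  {"fingers": -1, "xyz": [0, 0, 0], "twist": 0},
  {"fingers": -1, "xyz": [0, 0, 0], "twist": 0},
  {"fingers": -1, "xyz": [0, 0, 0], "twist": 0},
  {"fingers": -1, "xyz": [0, 0, 0], "twist": 0},
])

```text
time_s: 21.92
tcp_pos: [0.56, -0.036, 0.102]
tcp_rot: [2.458, 1.955, -0.001]
wrist_force: [-3.0, -1.0, 10.1]
grip_width: 0.002
```

```bash
python3 -c "
from plant import ticket
print(ticket.sign_off())"
```

```text
the job is handed in; nothing more can be done
None
```

Both loose registers are on the base register and released. The closed fingertips are holding the pile down with the top cover level with the posts. I handed it in at about 22 s while still pressing.

- **Level:** the fingertips are at 102.0 mm with about 10 N of push, as expected for 14 mm of travel and well short of the bottom stop. The wrist camera read the pile top at 101.3 mm against 101.6 mm for the post. The scene camera read 101.1 mm against 100.8 mm.
- **Centring:** the two added registers sit within about 1 mm of the line between the posts, with no visible twist.
- **Disagreements:** the top and wrist cameras differed by up to about 5 mm in absolute position, so I aligned against the posts in the wrist view. Before I added anything, that view put the base register 1–2 mm off along y relative to the bed; the top camera did not show this. I left it as it was.
- **Side force:** a sideways force of about 3 N remains on the fingertips.
- **Bystanders:** I did not touch the pad, scanner, cup or coloured registers. I did not measure their positions again at the end.

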